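# Grease the vacuum pump and click its torque knob over

## Robot

A 6-joint arm with a two-finger parallel gripper is mounted at the origin on the work surface. World frame = base frame: x ahead of the robot, y to its left, z up, the work surface at z = 0. Lengths are in mm, angles in rad, forces in N, time in s.
With the tool pointing down it reaches from about 400 to 925 mm from the base axis. Payload 12.5 kg.
Tool frame: the origin (TCP) lies at the very end of the fingers, on their centre line; the grasp point (between the pads) lies behind it (env.grip_depth is the z of the grasp point in the tool frame, in mm); z points along the fingers, y is the line along which they close (so a half turn about z gives the same grasp; the last joint's range is limited). The gripper opens to 95 mm and grips with 3 to 60 N. Pads are 20 mm wide; open, the fingers measure 119 mm over their backs; the gripper's body (75 mm by 180 mm) begins 59 mm behind the grasp point.
Start: joints at [-1.247, 0.491, 1.559, -0, 1.092, -0.106], TCP at [260.455, -568.164, 214.661] pointing down, gripper open.
Joint ranges: [-3.1, 3.1], [-0.84, 2.19], [0.05, 2.79], [-1.13, 4.28], [0.06, 2.93], [-2.69, 2.69]. Speed limits (rad/s): [2.22, 2.22, 2.79, 3.14, 3.14, 3.14].

## Interface

Orientations are given as [roll, pitch, yaw] about the fixed x, y, z axes, in that order (R = Rz(yaw) Ry(pitch) Rx(roll)).
In Python, from cell import env, optics gives the robot as it stands.
- The arm moves only by the tool step_arm, never from a script. Its argument "moves" is a list of rows, each an object of numbers: "tx", "ty", "tz": the shift along the tool's x, y, z in mm; "roll": the turn about the tool's z in rad. In form: [{"tx": .., "ty": .., "tz": .., "roll": ..}, ...]. A call has 1 to 12 rows; each row is the pose to reach, as a shift and turn from the pose commanded when the call began, along the tool's axes at that moment; what a row does not reach only later rows make up. A row lasts 1/12 s, in which the tool goes at most 41.7 mm and 7.16 degrees, less where a joint would pass 70% of its speed; a pose out of reach is approached as far as the arm can. A call with a gripper value outside its range is refused whole. "grip" is the finger opening in mm, from 0 to 95.1, set as the call begins (left out, the last holds). The fingers move at their own pace and stop on an object; the grip force is fixed at half the most. Time passes only in rows, so rows that repeat a pose let the fingers close. It gives the time, the measured TCP pose, the force, the opening and the grip force at its end, in the units of the state.
- env.state(): the state, without advancing time (a new reading comes with each control period).
- optics.read_camera(name): name is "scene" or "top" or "wrist"; returns a dict with "pixels" (420x560x3 uint8, blue, green, red), "mtx" (3x3 intrinsics, pixels), "view" (4x4, takes a point from world to camera coordinates). Camera axes: x right, y down, z forward; pixel columns grow to the right and rows downward; lengths in mm; the calibration is good to about 2 mm. The wrist camera is an equidistant fisheye: a pixel r from the principal point sees the ray r / f radians off the axis. A picture is of the moment at which its call begins. There is no depth.
- env.job_done(): hands the job in; it is judged then, once.
The state is a dict: "t": time; "joints": joint angles; "qvel": joint speeds; "tau": joint torques, N m; "eef_pos": TCP position; "tcp_rot": TCP orientation; "ft_force": force on the tool from outside, world axes, zero at the start; "moment": the same for the moment, N m; "opening": opening from 0.0 (shut) to 1.0 (fully open); "grip_force": force on a finger pad.
Only numpy, scipy, OpenCV 4.12 (cv2) and the standard library are available. Lean on these libraries where they do the work, as an engineer would, in place of code of your own. Each camera call takes 0.05 s, during which the arm holds its last target. There are 200 camera calls.

## Task

Service the vacuum pump: take the yellow-handled brush, dip its bristle tip into the blue grease pot, dab it squarely on the pump's brass grease point so that it touches, and stand the brush upright back in its steel tray. Then turn the pump's red torque knob clockwise until it clicks past its detent and stays there. Leave the pot and everything else on the bench standing where it is.

Things in the scene. Friction and masses are not known exactly. Their poses are not given: they have to be found in the camera images.
- brush: Stubby grease brush standing upright on its bristles in the tray, 130 mm tall, 90 g. Origin at the centre of the bristle underside (the tip), z up along the handle. Dark round bristles 34 mm across from 0 to 36 mm, steel ferrule 37 mm across up to 52 mm, yellow round plastic handle 20 to 26 mm across from 52 to 130 mm (23 mm across from 95 to 126 mm).
- brush_tip (a point): Centre of the flat bristle underside of the brush; this is the end that is dipped and dabbed.
- brush_grip (a point): Point on the brush's axis 97 mm above the bristle underside, where the 23 mm handle is well gripped from above.
- tray: Low open steel tray, 140 mm (its x) by 120 mm (its y), 18 mm high, walls and floor 4 mm thick, fixed to the bench. Origin at the centre of its underside. Left or right of the pump, the pot being on the other side.
- pot: Open round blue ceramic grease pot standing loose on the bench, 92 mm across the rim, 58 mm high, wall 4 mm, inner floor 6 mm above the bench, 400 g. Origin at the centre of its underside. Left or right of the pump.
- pump: Bench vacuum pump, fixed: black finned motor housing 240 mm (its x) by 130 mm (its y), flat top at 110 mm, front with green switch at its -x; light grey hexagonal head 132 mm across, 110 to 150 mm high, centred 50 mm to +x of the origin, carries the knob. Lower down, a silencer sticks out 40 mm at +y and a gauge 60 mm at +x. Origin at the centre of its underside.
- grease_point_top (a point): Centre of the top of the brass grease point, a flat round brass disc 44 mm across and 12 mm thick on the motor housing in front of the head, its top 122 mm above the bench.
- knob_grip (a point): Point on the knob's upright axis at the height to grip, 182 mm above the bench; it turns with the knob, x axis along the bar. The grip is a red bar 66 mm long, 14 mm thick, from 158 to 194 mm above the bench, with a white line at its +x end, on a black disc 72 mm across (top at 158 mm).
- knob (a joint): Turn of the torque knob in rad, 0 at the start, growing clockwise seen from above, stop at 1.3. A sprung over-centre detent must be overcome: about 0.2 N m against the turn up to half-way (0.65 rad). Let go short of it, the knob springs back to 0; past it, it snaps on to 1.3 and stays.
- bottle_a: White square reagent bottle with green cap, 78 by 78 by 173 mm, left of the pump. Bystander. Origin at its underside.
- bottle_b: Another such bottle, behind the pump. Bystander.
- bottle_c: White round jar, 70 mm across, 150 mm high, behind the pump. Bystander.
- bottle_d: Amber jar with black cap, 72 mm across, 160 mm high, right of the pump. Bystander.
- jar: Small white jar with green cap, 56 mm across, 70 mm high, in front of the pump. Bystander.
- screwdriver: Blue screwdriver, 190 mm long, lying in front of the pump. Bystander.
- grease_point: The brass grease point itself, fixed on the pump; origin at the centre of its underside, 12 mm below grease_point_top.
Mind the look-alikes: they are no part of the job. Several things look just like the brush: the one meant starts farthest to the robot's left. Several things look just like the tray: the one meant starts farthest from the robot's base.

How it is judged:
By the outcome, as a careful person would: the job done as asked, in the order asked, and still so for the second after the job is handed in, with the robot touching nothing.
It also fails if it takes over 67 s, if anything falls off the work surface, if the arm or the gripper's body presses on something with over 40 N, if the wrist force passes 120 N, or if a joint passes its speed limit or range.

## Working session

There is one attempt and no reset: what is moved stays moved. The work goes in short steps, Python scripts to look and compute and a tool call to move; the robot and the scene stay as the last step left them, time stands still between calls to the robot, and variables do not carry over. Pictures are saved under pics/ and viewed, at most 10 in all, crops included, and the job is handed in when it is done.

Besides the shell and the picture viewer there is one more tool, called after "Call:" by a JSON object that holds its "method" and its "body", one argument or row to a line. step_arm: Moves the arm, as the interface text tells. Its arguments: {"type":"object","properties":{"moves":{"type":"array"},"grip":{"type":"number"}},"required":["moves"]}

```bash
mkdir -p pics; ls
python3 - <<'E'
from cell import env, optics
import cv2,numpy as np
for n in("scene","top"):
    d=optics.read_camera(n); cv2.imwrite(f"pics/{n}0.png",d["pixels"]); np.savez(f"{n}0.npz",**d)
    print(n,d["mtx"].round(1).tolist(),d["view"].round(3).tolist())
s=env.state();print(s,env.grip_depth)
E
```

```text
pics
scene [[520.5, 0.0, 287.5], [0.0, 520.5, 216.0], [0.0, 0.0, 1.0]] [[0.524, 0.851, 0.017, -273.071], [0.643, -0.383, -0.663, -205.756], [-0.558, 0.359, -0.748, 1794.491], [0.0, 0.0, 0.0, 1.0]]
top [[547.0, 0.0, 276.2], [0.0, 547.0, 201.6], [0.0, 0.0, 1.0]] [[0.016, -1.0, 0.023, -29.757], [-0.998, -0.017, -0.054, 489.905], [0.054, -0.022, -0.998, 1634.535], [0.0, 0.0, 0.0, 1.0]]
{'t': 0.1, 'joints': array([-1.24658515e+00,  4.91509953e-01,  1.55939076e+00,  2.40471493e-05,
        1.09168100e+00, -1.05581423e-01]), 'qvel': array([-1.88885690e-03, -1.07112444e-03, -2.44623986e-04,  4.40288902e-05,
       -5.88622952e-04, -1.49774915e-03]), 'tau': array([ 4.02203310e-03, -6.13625550e+01, -2.58605504e+01,  6.94243074e-02,
        4.70013125e-02, -6.12020813e-05]), 'eef_pos': array([ 260.39566763, -567.94072846,  214.11277301]), 'tcp_rot': array([-3.14061135e+00, -1.25442396e-04,  4.29781438e-01]), 'ft_force': array([-0.40953311, -0.79851461,  0.42027771]), 'moment': array([ 1.53799181e-05, -5.60765129e-02, -4.45647976e-02]), 'grip_force': 0.0, 'opening': 1.0021146024805427} -18.8
```

View pics/top0.png

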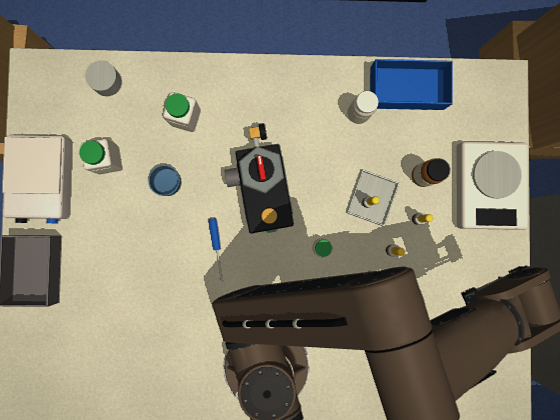

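View pics/scene0.png

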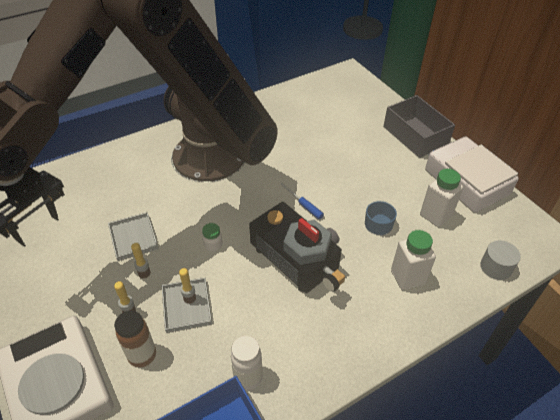

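The top view shows three brush look-alikes: (372,201) in a tray, (425,217) and (397,251). The first is farthest left (largest y), so it is the one meant. The scene view shows two trays, at (187,305) and (133,237). The first, which holds that brush, is farther from the base. The pot is at top (165,180), the knob at (261,168) and the brass point at (269,215). Next I'll measure these and make a confirming crop.

```bash
cat > h.py <<'E'
import numpy as np,cv2
def load(n): return dict(np.load(n+".npz"))
def ray(d,uv):
    V=d["view"];R=V[:3,:3];c=-R.T@V[:3,3]
    r=R.T@np.linalg.inv(d["mtx"])@[uv[0],uv[1],1.];return c,r/np.linalg.norm(r)
def onz(d,uv,z):
    c,r=ray(d,uv);return c+r*(z-c[2])/r[2]
def tri(d1,u1,d2,u2):
    c1,r1=ray(d1,u1);c2,r2=ray(d2,u2)
    t=np.linalg.lstsq(np.c_[r1,-r2],c2-c1,rcond=None)[0]
    a=c1+t[0]*r1;b=c2+t[1]*r2;return (a+b)/2,np.linalg.norm(a-b)
def proj(d,p):
    q=d["mtx"]@(d["view"][:3,:3]@np.array(p,float)+d["view"][:3,3]);return q[:2]/q[2]
def blobs(im,lo,hi,amin=15):
    m=cv2.inRange(cv2.cvtColor(im,cv2.COLOR_BGR2HSV),np.array(lo),np.array(hi))
    n,l,s,c=cv2.connectedComponentsWithStats(m)
    return [(c[i].round(1).tolist(),s[i].tolist(),(l==i)) for i in range(1,n) if s[i][4]>=amin]
E
python3 - <<'E'
from h import *
T,S=load("top0"),load("scene0")
for nm,lo,hi in(("yellow/brass",(15,120,90),(35,255,255)),("red",(0,150,90),(8,255,255)),("blue",(98,70,30),(112,255,255))):
    for v,d in(("T",T),("S",S)):
        print(nm,v,[(b[0],b[1]) for b in blobs(d["pixels"],lo,hi)])
a=cv2.resize(T["pixels"][140:270,330:450],None,fx=4,fy=4,interpolation=2)
b=cv2.resize(T["pixels"][120:250,210:310],None,fx=4,fy=4,interpolation=2)
im=np.hstack([b[:,:320],a]);im=np.hstack([b,a])[:600,:800] if False else im
cv2.imwrite("pics/crop1.png",im[:600,:800])
E
```

```text
yellow/brass T [([516.8, 37.4], [513, 21, 17, 39, 195]), ([19.2, 35.8], [12, 24, 15, 24, 304]), ([254.1, 132.4], [249, 127, 11, 13, 112]), ([529.8, 139.8], [529, 129, 4, 19, 44]), ([1.4, 147.6], [0, 143, 4, 11, 40]), ([372.9, 200.5], [367, 196, 13, 10, 83]), ([268.7, 215.2], [261, 208, 16, 15, 188]), ([425.3, 218.1], [418, 214, 15, 9, 89]), ([397.4, 250.9], [391, 247, 14, 9, 91])]
yellow/brass S [([275.4, 216.8], [268, 210, 15, 14, 127]), ([137.5, 254.0], [132, 243, 13, 23, 160]), ([184.7, 279.1], [179, 268, 13, 23, 170]), ([338.0, 275.0], [332, 269, 13, 12, 79]), ([121.3, 292.4], [114, 281, 15, 24, 185])]
red T [([261.0, 169.1], [257, 156, 9, 24, 113])]
red S [([305.9, 226.4], [299, 218, 20, 18, 120])]
blue T [([274.5, 25.0], [0, 0, 560, 59, 26206]), ([411.8, 83.7], [370, 59, 83, 51, 3889]), ([544.1, 176.9], [529, 159, 31, 39, 1115]), ([0.7, 194.3], [0, 161, 3, 74, 163]), ([164.1, 180.2], [149, 165, 32, 31, 777]), ([51.6, 220.3], [46, 218, 12, 5, 48]), ([214.1, 233.4], [209, 218, 12, 32, 246]), ([544.1, 402.7], [531, 380, 29, 40, 922])]
blue S [([293.3, 33.6], [215, 0, 179, 92, 10186]), ([96.8, 119.7], [30, 83, 138, 85, 2033]), ([310.6, 207.3], [299, 197, 24, 22, 178]), ([494.3, 389.7], [394, 329, 166, 91, 5863]), ([219.8, 405.6], [158, 376, 104, 44, 1839]), ([390.3, 415.7], [388, 413, 6, 7, 19])]
```

View pics/crop1.png

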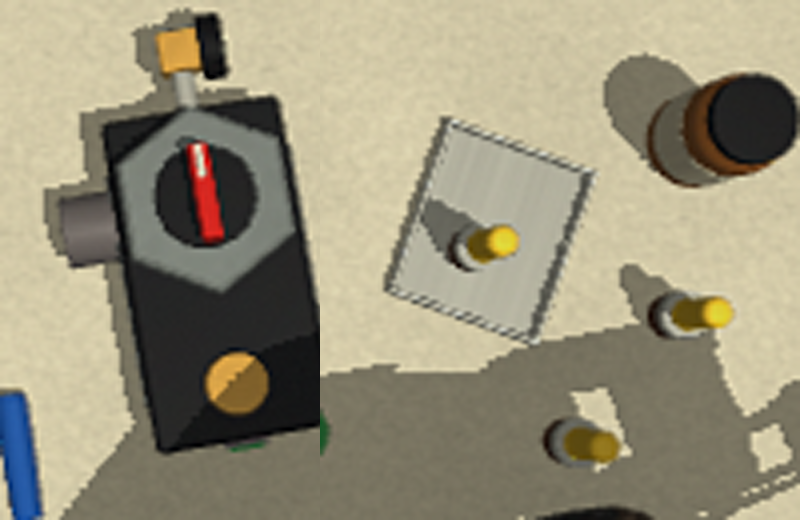

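The crop confirms the choice: the leftmost brush stands inside the tray and its cap is at crop (501,241), which is top pixel (375,200). The knob's white end points away from the robot, along the pump axis, and the brass disc is clear at crop (237,382).

Run:
```python
from h import *
T,S=load("top0"),load("scene0")
# yellow handle axis: far ends
bl=[b for b in blobs(T["pixels"],(15,120,90),(35,255,255)) if abs(b[0][0]-373)<5][0]
p=onz(T,(375.3,200.2),134);print("brush from cap T",p, "cap S",proj(S,p))
pb=onz(T,(375.3,200.2),134)
bs=[b for b in blobs(S["pixels"],(15,120,90),(35,255,255)) if abs(b[0][0]-184.7)<2][0]
# centroid of visible yellow (56..134 => mid ~ 95): scene
print("S centroid z95",onz(S,(184.5,279.1),97),"predicted",proj(S,[p[0],p[1],97]), "top row of blob S",bs[1])
g,e=tri(T,(268.7,215.2),S,(275.4,216.8));print("brass",g,e,onz(T,(268.7,215.2),122),onz(S,(275.4,216.8),122))
rT=onz(T,(261.0,169.1),194);print("red",rT)
# bar ends in top crop (incl white), z=194
a=onz(T,(210+195/4,120+143/4),194);b=onz(T,(210+213/4,120+240/4),194);print("bar",(a+b)/2,np.linalg.norm(a-b),np.arctan2(*(a-b)[[1,0]]))
k=onz(T,(210+206/4,120+196/4),158);print("disc",k)
h=onz(T,(210+207/4,120+200/4),150);print("hex",h,"pump yaw",np.arctan2(*(h-onz(T,(268.7,215.2),122))[[1,0]]))
tc=[(446,117),(594,173),(533,342),(387,290)]
w=np.array([onz(T,(330+(x-320)/4,140+y/4),18) for x,y in tc]);print("tray",w.round(0).tolist(),w.mean(0),np.linalg.norm(np.roll(w,-1,0)-w,axis=1))
pot=[b for b in blobs(T["pixels"],(90,60,20),(115,255,255)) if abs(b[0][0]-164)<4][0]
cs,_=cv2.findContours(pot[2].astype(np.uint8),0,2);print("pot ell",cv2.fitEllipse(max(cs,key=len)));(x,y),ax,_=cv2.fitEllipse(max(cs,key=len))
print("pot",onz(T,(x,y),58), proj(S,onz(T,(x,y),58)))
im=S["pixels"]
a=cv2.resize(im[190:240,340:420],None,fx=5,fy=5,interpolation=2);b=cv2.resize(im[255:335,150:230],None,fx=5,fy=5,interpolation=2)
cv2.imwrite("pics/crop2.png",np.vstack([a,b])[:600])
```

```text
brush from cap T [ 492.41488496 -296.93676237  134.        ] cap S [182.28467868 269.89379724]
S centroid z95 [ 495.06423319 -297.32513079   97.        ] predicted [184.21318387 278.30455379] top row of blob S [179, 268, 13, 23, 170]
brass [446.5797259    2.16483854 118.41007845] 2.4345927107170118 [445.86133891   1.14676317 122.        ] [449.91216892   1.59993246 122.        ]
red [567.39408076  24.52259058 194.        ]
bar [570.73908673  24.58613086 194.        ] 66.61825656828985 0.199609203224088
disc [571.77838977  23.37884541 158.        ]
hex [569.91776386  22.68306406 150.        ] pump yaw 0.1718877709387057
tray [[592.0, -278.0, 18.0], [552.0, -391.0, 18.0], [423.0, -345.0, 18.0], [461.0, -235.0, 18.0]] [ 507.14444541 -312.21550491   18.        ] [119.73874342 136.35033371 116.72854694 138.65572804]
pot ell ((164.02035522460938, 180.24510192871094), (29.8411922454834, 31.48679542541504), 121.86709594726562)
pot [544.94232907 308.16794725  58.        ] [379.71469152 212.11628491]
```

View pics/crop2.png

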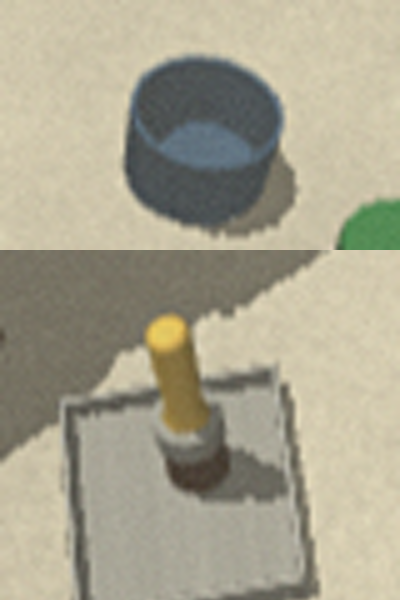

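Crop 2 shows the pot rim centred at scene (381.6,212.4), with the brush cap at scene (183.6,271.8). Both agree with the top view to within about 5 mm, and the sizes match: the bar measures 66.6 mm and the tray about 138 by 118. Next I move above the brush.

Call:
{"method": "step_arm", "body": {
  "moves": [
    {"tx": 30, "ty": -14, "tz": 0, "roll": 0.05},
    {"tx": 65, "ty": -30, "tz": 0, "roll": 0.1},
    {"tx": 100, "ty": -46, "tz": 0, "roll": 0.16},
    {"tx": 135, "ty": -62, "tz": 0, "roll": 0.22},
    {"tx": 170, "ty": -78, "tz": 0, "roll": 0.28},
    {"tx": 205, "ty": -94, "tz": 0, "roll": 0.34},
    {"tx": 240, "ty": -110, "tz": 0, "roll": 0.4},
    {"tx": 275, "ty": -126, "tz": 0, "roll": 0.43},
    {"tx": 305, "ty": -140, "tz": 0, "roll": 0.43},
    {"tx": 326, "ty": -150, "tz": 0, "roll": 0.43},
    {"tx": 326, "ty": -150, "tz": 0, "roll": 0.43},
    {"tx": 326, "ty": -150, "tz": 0, "roll": 0.43}
  ],
  "grip": 80
}}

```text
t: 1.1
eef_pos: [494.7, -295.0, 214.3]
tcp_rot: [-3.141, 0.001, 0.002]
ft_force: [0.2, -0.4, -0.4]
opening: 0.84
grip_force: 0.0
```

Run:
```python
from h import *
from cell import env,optics
W=optics.read_camera("wrist");np.savez("w1.npz",**W);cv2.imwrite("pics/w1.png",W["pixels"])
print(W["mtx"].round(1).tolist(),W["view"].round(3).tolist())
s=env.state();print(s["t"],s["eef_pos"],s["tcp_rot"],s["ft_force"],s["joints"])
```

```text
[[325.2, 0.0, 283.6], [0.0, 325.2, 212.1], [0.0, 0.0, 1.0]] [[0.003, -1.0, -0.001, -295.924], [-0.959, -0.003, 0.283, 440.447], [-0.283, 0.001, -0.959, 531.099], [0.0, 0.0, 0.0, 1.0]]
1.15 [ 494.18136399 -295.88340957  214.39281962] [-3.14151800e+00  5.11675439e-04  8.02347045e-04] [0.26277577 0.86099555 0.05829586] [-6.54031701e-01  4.21659503e-01  1.68179188e+00 -2.92926782e-04
  1.03859259e+00  9.16110996e-01]
```

View pics/w1.png

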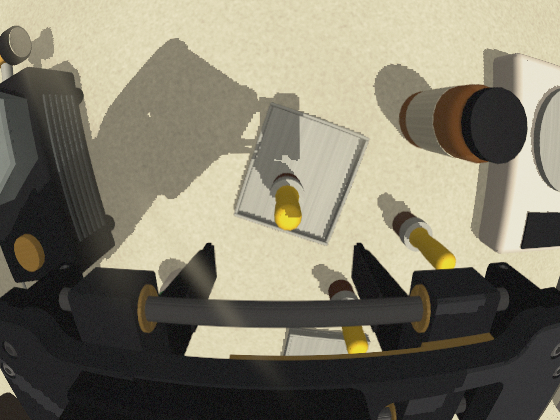

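The wrist view shows the brush cap at about (288,216), with the brush leaning up the picture toward its bristles at (287,187). The finger tips are at (210,250) and (357,250). I'll measure the cap and the base.

```bash
cat >> h.py <<'E'
def wray(d,uv):
    V=d["view"];R=V[:3,:3];c=-R.T@V[:3,3];K=d["mtx"]
    x,y=(uv[0]-K[0,2])/K[0,0],(uv[1]-K[1,2])/K[1,1];r=np.hypot(x,y)
    v=R.T@np.array([np.sin(r)*x/r,np.sin(r)*y/r,np.cos(r)]);return c,v
def wonz(d,uv,z):
    c,v=wray(d,uv);return c+v*(z-c[2])/v[2]
def wproj(d,p):
    q=d["view"][:3,:3]@np.array(p,float)+d["view"][:3,3];r=np.hypot(q[0],q[1]);th=np.arctan2(r,q[2]);K=d["mtx"]
    return np.array([K[0,2],K[1,2]])+K[0,0]*th*q[:2]/r
E
python3 - <<'E'
from h import *
W=load("w1")
for b in blobs(W["pixels"],(20,150,60),(35,255,255)):print(b[:2])
for b in blobs(W["pixels"],(20,150,200),(35,255,255)):print("bright",b[:2])
print("cap",wonz(W,(288,217),134),"base tip of ferrule top",wonz(W,(287,184),56))
for z in(134,97,56,4):print(z,wproj(W,[494,-296,z]))
E
```

```text
([287.3, 208.1], [275, 186, 27, 45, 963])
([432.0, 249.5], [409, 228, 47, 42, 982])
([354.7, 340.0], [342, 326, 26, 32, 581])
([480.7, 337.6], [475, 335, 12, 6, 22])
bright ([286.9, 220.6], [276, 209, 25, 21, 319])
bright ([447.1, 262.1], [439, 255, 17, 14, 184])
bright ([358.6, 347.9], [349, 342, 19, 12, 157])
cap [ 495.4271535  -298.40307374  134.        ] base tip of ferrule top [ 506.71259493 -298.23197233   56.        ]
134 [285.01469915 218.67790157]
97 [284.89391357 206.48665096]
56 [284.78879606 195.98297209]
4 [284.68555849 185.76062213]
```

Brush axis is at about (494.5,-298). I'll shift y by -2 and go down 132.

Call:
{"method": "step_arm", "body": {
  "moves": [
    {"tx": 0, "ty": 2, "tz": 25, "roll": 0},
    {"tx": 0, "ty": 2, "tz": 50, "roll": 0},
    {"tx": 0, "ty": 2, "tz": 75, "roll": 0},
    {"tx": 0, "ty": 2, "tz": 98, "roll": 0},
    {"tx": 0, "ty": 2, "tz": 115, "roll": 0},
    {"tx": 0, "ty": 2, "tz": 127, "roll": 0},
    {"tx": 0, "ty": 2, "tz": 132, "roll": 0},
    {"tx": 0, "ty": 2, "tz": 132, "roll": 0},
    {"tx": 0, "ty": 2, "tz": 132, "roll": 0}
  ]
}}

```text
t: 1.9
eef_pos: [494.1, -298.8, 83.0]
tcp_rot: [3.141, -0.0, -0.001]
ft_force: [0.4, -0.2, -0.6]
opening: 0.841
grip_force: 0.0
```

Call:
{"method": "step_arm", "body": {
  "moves": [
    {"tx": 0},
    {"tx": 0},
    {"tx": 0},
    {"tx": 0},
    {"tx": 0},
    {"tx": 0},
    {"tx": 0},
    {"tx": 0},
    {"tx": 0}
  ],
  "grip": 5
}}

```text
validation failed for argument at $.mo...
```

Call:
{"method": "step_arm", "body": {
  "moves": [
    {"tx": 0, "ty": 0, "tz": 0, "roll": 0},
    {"tx": 0, "ty": 0, "tz": 0, "roll": 0},
    {"tx": 0, "ty": 0, "tz": 0, "roll": 0},
    {"tx": 0, "ty": 0, "tz": 0, "roll": 0},
    {"tx": 0, "ty": 0, "tz": 0, "roll": 0},
    {"tx": 0, "ty": 0, "tz": 0, "roll": 0},
    {"tx": 0, "ty": 0, "tz": 0, "roll": 0},
    {"tx": 0, "ty": 0, "tz": 0, "roll": 0},
    {"tx": 0, "ty": 0, "tz": 0, "roll": 0}
  ],
  "grip": 5
}}

```text
t: 2.65
eef_pos: [494.3, -297.9, 82.6]
tcp_rot: [3.142, 0.0, -0.0]
ft_force: [0.2, -0.9, 0.1]
opening: 0.267
grip_force: 0.0
```

Call:
{"method": "step_arm", "body": {
  "moves": [
    {"tx": 0, "ty": 0, "tz": 0, "roll": 0},
    {"tx": 0, "ty": 0, "tz": 0, "roll": 0},
    {"tx": 0, "ty": 0, "tz": 0, "roll": 0},
    {"tx": 0, "ty": 0, "tz": 0, "roll": 0}
  ]
}}

```text
t: 2.98
eef_pos: [494.3, -298.0, 82.6]
tcp_rot: [-3.142, 0.0, -0.0]
ft_force: [-0.4, -0.5, -0.9]
opening: 0.233
grip_force: 30.0
```

Call:
{"method": "step_arm", "body": {
  "moves": [
    {"tx": 0, "ty": 0, "tz": -8, "roll": 0},
    {"tx": 0, "ty": 0, "tz": -25, "roll": 0},
    {"tx": 0, "ty": 0, "tz": -55, "roll": 0},
    {"tx": 0, "ty": 0, "tz": -88, "roll": 0},
    {"tx": 0, "ty": 0, "tz": -120, "roll": 0},
    {"tx": 0, "ty": 0, "tz": -152, "roll": 0},
    {"tx": 0, "ty": 0, "tz": -184, "roll": 0},
    {"tx": 0, "ty": 0, "tz": -208, "roll": 0},
    {"tx": 0, "ty": 0, "tz": -218, "roll": 0}
  ]
}}

```text
t: 3.73
eef_pos: [494.7, -298.3, 304.8]
tcp_rot: [3.138, -0.004, -0.0]
ft_force: [-0.5, 0.3, -0.7]
opening: 0.236
grip_force: 30.0
```

Call:
{"method": "step_arm", "body": {
  "moves": [
    {"tx": 2, "ty": -15, "tz": 0, "roll": 0},
    {"tx": 4, "ty": -45, "tz": 0, "roll": 0},
    {"tx": 6, "ty": -75, "tz": 0, "roll": 0},
    {"tx": 9, "ty": -105, "tz": 0, "roll": 0},
    {"tx": 11, "ty": -135, "tz": 0, "roll": 0},
    {"tx": 14, "ty": -165, "tz": 0, "roll": 0},
    {"tx": 16, "ty": -195, "tz": 0, "roll": 0},
    {"tx": 19, "ty": -225, "tz": 0, "roll": 0},
    {"tx": 21, "ty": -255, "tz": 0, "roll": 0},
    {"tx": 24, "ty": -285, "tz": 0, "roll": 0},
    {"tx": 26, "ty": -315, "tz": 0, "roll": 0},
    {"tx": 28, "ty": -345, "tz": 0, "roll": 0}
  ]
}}

```text
t: 4.73
eef_pos: [521.3, 49.2, 299.0]
tcp_rot: [-3.141, 0.003, -0.0]
ft_force: [0.4, -0.5, -1.4]
opening: 0.234
grip_force: 30.0
```

Call:
{"method": "step_arm", "body": {
  "moves": [
    {"tx": 3, "ty": -30, "tz": 0, "roll": 0},
    {"tx": 5, "ty": -60, "tz": 0, "roll": 0},
    {"tx": 8, "ty": -90, "tz": 0, "roll": 0},
    {"tx": 10, "ty": -120, "tz": 0, "roll": 0},
    {"tx": 13, "ty": -150, "tz": 0, "roll": 0},
    {"tx": 15, "ty": -180, "tz": 0, "roll": 0},
    {"tx": 18, "ty": -210, "tz": 0, "roll": 0},
    {"tx": 21, "ty": -238, "tz": 0, "roll": 0},
    {"tx": 23, "ty": -255, "tz": 0, "roll": 0},
    {"tx": 23, "ty": -261, "tz": 0, "roll": 0},
    {"tx": 23, "ty": -261, "tz": 0, "roll": 0},
    {"tx": 23, "ty": -261, "tz": 0, "roll": 0}
  ]
}}

```text
t: 5.73
eef_pos: [544.8, 307.7, 299.6]
tcp_rot: [3.141, 0.002, 0.0]
ft_force: [0.2, 0.9, -0.8]
opening: 0.235
grip_force: 30.0
```

Run:
```python
from h import *
from cell import env,optics
W=optics.read_camera("wrist");np.savez("w2.npz",**W);cv2.imwrite("pics/w2.png",W["pixels"])
s=env.state();print(s["t"],s["eef_pos"],s["tcp_rot"],s["joints"])
e=s["eef_pos"];print("tip proj",wproj(W,e-[0,0,78.6]),"pot exp",wproj(W,[545,308,58]))
a=onz(load("scene0"),(381.6,212.4),58);print("scene pot",a)
```

```text
5.7833 [545.01848741 307.18110853 300.01422383] [ 3.14077624e+00  9.41751418e-04 -4.94704719e-04] [ 4.07870171e-01  4.23836932e-01  1.43924581e+00 -3.91784050e-04
  1.27969845e+00  1.97927349e+00]
tip proj [284.28777724 218.23083566] pot exp [283.39016955 179.87829684]
scene pot [548.7417625  312.32074188  58.        ]
```

View pics/w2.png

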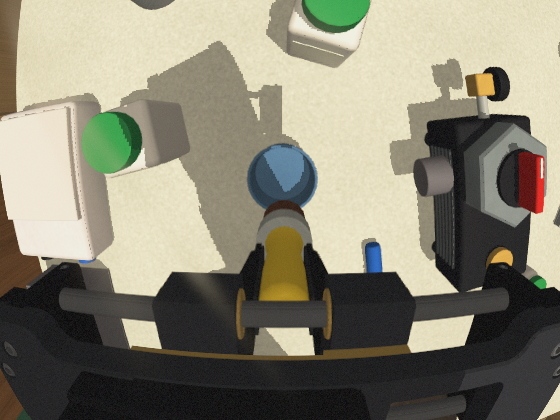

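The wrist view shows the pot rim centred at about (282.5,178.5), where (283.4,179.9) was expected, so the pot is at about (546,309). The brush hangs straight above it. Dipping to tip z of about 9.

Call:
{"method": "step_arm", "body": {
  "moves": [
    {"tx": 1, "ty": -1, "tz": 20, "roll": 0},
    {"tx": 1, "ty": -1, "tz": 48, "roll": 0},
    {"tx": 1, "ty": -1, "tz": 76, "roll": 0},
    {"tx": 1, "ty": -1, "tz": 104, "roll": 0},
    {"tx": 1, "ty": -1, "tz": 130, "roll": 0},
    {"tx": 1, "ty": -1, "tz": 152, "roll": 0},
    {"tx": 1, "ty": -1, "tz": 172, "roll": 0},
    {"tx": 1, "ty": -1, "tz": 188, "roll": 0},
    {"tx": 1, "ty": -1, "tz": 200, "roll": 0},
    {"tx": 1, "ty": -1, "tz": 207, "roll": 0},
    {"tx": 1, "ty": -1, "tz": 211, "roll": 0},
    {"tx": 1, "ty": -1, "tz": 212, "roll": 0}
  ]
}}

```text
t: 6.78
eef_pos: [546.6, 308.7, 88.5]
tcp_rot: [3.142, -0.0, -0.001]
ft_force: [0.2, 0.3, -0.3]
opening: 0.232
grip_force: 30.0
```

Call:
{"method": "step_arm", "body": {
  "moves": [
    {"tx": 0, "ty": 0, "tz": 1, "roll": 0},
    {"tx": 0, "ty": 0, "tz": 1, "roll": 0},
    {"tx": 0, "ty": 0, "tz": 1, "roll": 0},
    {"tx": 0, "ty": 0, "tz": 1, "roll": 0},
    {"tx": 0, "ty": 0, "tz": 1, "roll": 0},
    {"tx": 0, "ty": 0, "tz": 1, "roll": 0}
  ]
}}

```text
t: 7.28
eef_pos: [546.5, 309.1, 87.9]
tcp_rot: [-3.142, -0.0, -0.0]
ft_force: [-0.2, 0.4, -1.3]
opening: 0.234
grip_force: 30.0
```

Call:
{"method": "step_arm", "body": {
  "moves": [
    {"tx": 0, "ty": 0, "tz": -10, "roll": 0},
    {"tx": 0, "ty": 0, "tz": -30, "roll": 0},
    {"tx": 0, "ty": 0, "tz": -60, "roll": 0},
    {"tx": 0, "ty": 0, "tz": -90, "roll": 0},
    {"tx": 0, "ty": 0, "tz": -120, "roll": 0},
    {"tx": 0, "ty": 0, "tz": -142, "roll": 0},
    {"tx": 0, "ty": 0, "tz": -152, "roll": 0},
    {"tx": 0, "ty": 0, "tz": -152, "roll": 0}
  ]
}}

```text
t: 7.95
eef_pos: [547.0, 309.3, 242.3]
tcp_rot: [-3.14, -0.004, -0.0]
ft_force: [-0.7, -0.5, -1.1]
opening: 0.235
grip_force: 30.0
```

Call:
{"method": "step_arm", "body": {
  "moves": [
    {"tx": -6, "ty": 12, "tz": 0, "roll": 0},
    {"tx": -16, "ty": 40, "tz": 0, "roll": 0},
    {"tx": -28, "ty": 70, "tz": 0, "roll": 0},
    {"tx": -42, "ty": 100, "tz": 0, "roll": 0},
    {"tx": -54, "ty": 130, "tz": 0, "roll": 0},
    {"tx": -66, "ty": 160, "tz": 0, "roll": 0},
    {"tx": -78, "ty": 190, "tz": 0, "roll": 0},
    {"tx": -88, "ty": 215, "tz": 0, "roll": 0},
    {"tx": -98, "ty": 232, "tz": 0, "roll": 0},
    {"tx": -98, "ty": 237, "tz": 0, "roll": 0},
    {"tx": -98, "ty": 237, "tz": 0, "roll": 0},
    {"tx": -98, "ty": 237, "tz": 0, "roll": 0}
  ]
}}

```text
t: 8.95
eef_pos: [448.7, 72.3, 239.1]
tcp_rot: [-3.142, 0.001, -0.001]
ft_force: [-0.2, -0.1, -0.7]
opening: 0.234
grip_force: 30.0
```

Run:
```python
from h import *
from cell import env,optics
W=optics.read_camera("wrist");np.savez("w3.npz",**W);cv2.imwrite("pics/w3.png",W["pixels"])
s=env.state();print(s["t"],s["eef_pos"],s["tcp_rot"])
for b in blobs(W["pixels"],(10,100,80),(25,255,255),60):print(b[:2],wonz(W,b[0],122))
for b in blobs(W["pixels"],(0,150,80),(8,255,255),60):print("red",b[:2],wonz(W,b[0],194))
print("brass exp",wproj(W,[447.5,1.5,122]),"knob exp",wproj(W,[570.5,23.5,194]))
```

```text
9.0 [448.75347925  72.60544788 239.12084155] [-3.14152856e+00  5.78273683e-04 -9.94458122e-05]
([359.7, 208.1], [337, 185, 46, 47, 1681]) [446.51647067   1.4059519  122.        ]
([283.5, 267.2], [259, 226, 50, 75, 2952]) [386.37258856  72.63417404 122.        ]
([556.9, 255.6], [554, 248, 6, 15, 71]) [ 383.56724423 -283.14893618  122.        ]
([239.4, 314.0], [236, 289, 9, 50, 292]) [329.94239342 119.43745955 122.        ]
([327.7, 313.7], [323, 289, 9, 50, 293]) [330.37320547  25.82624479 122.        ]
([293.9, 353.3], [131, 345, 280, 15, 1613]) [274.83395437  60.83770197 122.        ]
red ([353.8, 56.7], [331, 10, 43, 93, 1790]) [570.55505017  26.15475022 194.        ]
brass exp [359.66879213 207.08581721] knob exp [357.70438986  57.04553758]
```

View pics/w3.png

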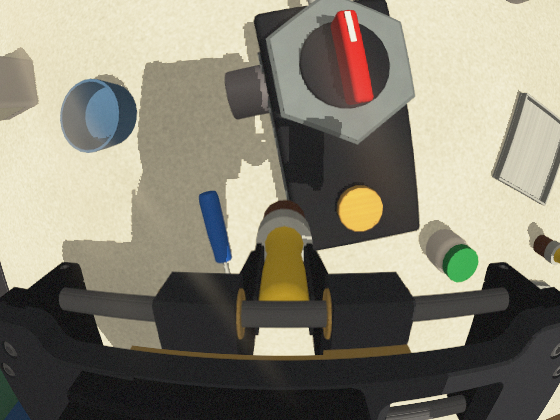

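Wrist view: brass disc at (359.7,208), which gives (446.5,1.4) and agrees with earlier. Moving over it and lowering to just above.

Call:
{"method": "step_arm", "body": {
  "moves": [
    {"tx": 0, "ty": 12, "tz": 0, "roll": 0},
    {"tx": -1, "ty": 32, "tz": 0, "roll": 0},
    {"tx": -2, "ty": 52, "tz": 0, "roll": 0},
    {"tx": -2, "ty": 66, "tz": 0, "roll": 0},
    {"tx": -2, "ty": 71, "tz": 6, "roll": 0},
    {"tx": -2, "ty": 71, "tz": 16, "roll": 0},
    {"tx": -2, "ty": 71, "tz": 26, "roll": 0},
    {"tx": -2, "ty": 71, "tz": 32, "roll": 0},
    {"tx": -2, "ty": 71, "tz": 35, "roll": 0},
    {"tx": -2, "ty": 71, "tz": 36, "roll": 0},
    {"tx": -2, "ty": 71, "tz": 36, "roll": 0}
  ]
}}

```text
t: 9.92
eef_pos: [446.5, 1.4, 203.5]
tcp_rot: [-3.142, 0.0, 0.0]
ft_force: [-0.4, -0.3, -1.3]
opening: 0.235
grip_force: 30.0
```

Call:
{"method": "step_arm", "body": {
  "moves": [
    {"tx": 0, "ty": 0, "tz": 0.5, "roll": 0},
    {"tx": 0, "ty": 0, "tz": 1, "roll": 0},
    {"tx": 0, "ty": 0, "tz": 1.5, "roll": 0},
    {"tx": 0, "ty": 0, "tz": 2, "roll": 0},
    {"tx": 0, "ty": 0, "tz": 2.5, "roll": 0},
    {"tx": 0, "ty": 0, "tz": 2.5, "roll": 0}
  ]
}}

```text
t: 10.42
eef_pos: [446.4, 1.0, 201.1]
tcp_rot: [3.141, -0.0, -0.0]
ft_force: [-0.4, 1.1, -0.8]
opening: 0.236
grip_force: 30.0
```

Call:
{"method": "step_arm", "body": {
  "moves": [
    {"tx": 0, "ty": 0, "tz": 0.3, "roll": 0},
    {"tx": 0, "ty": 0, "tz": 0.6, "roll": 0},
    {"tx": 0, "ty": 0, "tz": 0.9, "roll": 0},
    {"tx": 0, "ty": 0, "tz": 1.2, "roll": 0},
    {"tx": 0, "ty": 0, "tz": 1.2, "roll": 0}
  ]
}}

```text
t: 10.83
eef_pos: [446.7, 1.0, 200.5]
tcp_rot: [3.141, -0.001, -0.0]
ft_force: [-0.8, 1.0, 8.2]
opening: 0.235
grip_force: 30.0
```

Contact at 8 N. I'll dwell briefly, lift, and return to the tray spot (494,-298).

Call:
{"method": "step_arm", "body": {
  "moves": [
    {"tx": 0, "ty": 0, "tz": 0, "roll": 0},
    {"tx": 0, "ty": 0, "tz": 0, "roll": 0},
    {"tx": 0, "ty": 0, "tz": 0, "roll": 0},
    {"tx": 0, "ty": 0, "tz": 0, "roll": 0},
    {"tx": 0, "ty": 0, "tz": -5, "roll": 0},
    {"tx": 0, "ty": 0, "tz": -15, "roll": 0},
    {"tx": 0, "ty": 0, "tz": -32, "roll": 0},
    {"tx": 0, "ty": 0, "tz": -50, "roll": 0},
    {"tx": 0, "ty": 0, "tz": -60, "roll": 0},
    {"tx": 0, "ty": 0, "tz": -60, "roll": 0}
  ]
}}

```text
t: 11.67
eef_pos: [447.1, 1.0, 261.9]
tcp_rot: [3.141, -0.003, -0.0]
ft_force: [-0.3, 0.1, -0.9]
opening: 0.233
grip_force: 30.0
```

Call:
{"method": "step_arm", "body": {
  "moves": [
    {"tx": 2, "ty": 12, "tz": 0, "roll": 0},
    {"tx": 6, "ty": 40, "tz": 0, "roll": 0},
    {"tx": 11, "ty": 70, "tz": 0, "roll": 0},
    {"tx": 16, "ty": 100, "tz": 0, "roll": 0},
    {"tx": 20, "ty": 130, "tz": 0, "roll": 0},
    {"tx": 25, "ty": 160, "tz": 0, "roll": 0},
    {"tx": 30, "ty": 190, "tz": 0, "roll": 0},
    {"tx": 35, "ty": 220, "tz": 0, "roll": 0},
    {"tx": 40, "ty": 250, "tz": 0, "roll": 0},
    {"tx": 45, "ty": 280, "tz": 0, "roll": 0},
    {"tx": 48, "ty": 296, "tz": 0, "roll": 0},
    {"tx": 48, "ty": 299, "tz": 0, "roll": 0}
  ]
}}

```text
t: 12.67
eef_pos: [494.3, -300.5, 258.5]
tcp_rot: [-3.141, 0.001, -0.002]
ft_force: [-0.3, 0.8, -1.9]
opening: 0.238
grip_force: 30.0
```

Call:
{"method": "step_arm", "body": {
  "moves": [
    {"tx": 0, "ty": 0, "tz": 15, "roll": 0},
    {"tx": 0, "ty": 0, "tz": 40, "roll": 0},
    {"tx": 0, "ty": 0, "tz": 68, "roll": 0},
    {"tx": 0, "ty": 0, "tz": 96, "roll": 0},
    {"tx": 0, "ty": 0, "tz": 122, "roll": 0},
    {"tx": 0, "ty": 0, "tz": 145, "roll": 0},
    {"tx": 0, "ty": 0, "tz": 162, "roll": 0},
    {"tx": 0, "ty": 0, "tz": 170, "roll": 0},
    {"tx": 0, "ty": 0, "tz": 173, "roll": 0},
    {"tx": 0, "ty": 0, "tz": 174, "roll": 0},
    {"tx": 0, "ty": 0, "tz": 174, "roll": 0}
  ]
}}

```text
t: 13.58
eef_pos: [494.6, -297.9, 86.6]
tcp_rot: [3.141, -0.001, 0.0]
ft_force: [0.1, 1.0, -0.3]
opening: 0.232
grip_force: 30.0
```

Tip is now about 4 mm above the tray floor, so I'll lower it slowly.

Call:
{"method": "step_arm", "body": {
  "moves": [
    {"tx": 0, "ty": 0, "tz": 1, "roll": 0},
    {"tx": 0, "ty": 0, "tz": 2, "roll": 0},
    {"tx": 0, "ty": 0, "tz": 3, "roll": 0},
    {"tx": 0, "ty": 0, "tz": 3.5, "roll": 0},
    {"tx": 0, "ty": 0, "tz": 4, "roll": 0},
    {"tx": 0, "ty": 0, "tz": 4.4, "roll": 0},
    {"tx": 0, "ty": 0, "tz": 4.4, "roll": 0}
  ]
}}

```text
t: 14.17
eef_pos: [494.6, -298.2, 82.5]
tcp_rot: [3.141, -0.001, -0.0]
ft_force: [-1.6, 0.5, 9.0]
opening: 0.232
grip_force: 30.0
```

Standing with 9 N on the floor. Releasing.

Call:
{"method": "step_arm", "body": {
  "moves": [
    {"tx": 0, "ty": 0, "tz": -0.4, "roll": 0},
    {"tx": 0, "ty": 0, "tz": -0.4, "roll": 0},
    {"tx": 0, "ty": 0, "tz": -0.4, "roll": 0},
    {"tx": 0, "ty": 0, "tz": -0.4, "roll": 0},
    {"tx": 0, "ty": 0, "tz": -0.4, "roll": 0},
    {"tx": 0, "ty": 0, "tz": -0.4, "roll": 0},
    {"tx": 0, "ty": 0, "tz": -0.4, "roll": 0},
    {"tx": 0, "ty": 0, "tz": -0.4, "roll": 0},
    {"tx": 0, "ty": 0, "tz": -0.4, "roll": 0}
  ],
  "grip": 80
}}

```text
t: 14.92
eef_pos: [494.3, -298.0, 81.9]
tcp_rot: [3.141, -0.0, -0.0]
ft_force: [0.7, -0.7, -0.2]
opening: 0.804
grip_force: 0.0
```

Call:
{"method": "step_arm", "body": {
  "moves": [
    {"tx": 0, "ty": 0, "tz": -10, "roll": 0},
    {"tx": 0, "ty": 0, "tz": -30, "roll": 0},
    {"tx": 0, "ty": 0, "tz": -60, "roll": 0},
    {"tx": 0, "ty": 0, "tz": -90, "roll": 0},
    {"tx": 0, "ty": 0, "tz": -120, "roll": 0},
    {"tx": 0, "ty": 0, "tz": -150, "roll": 0},
    {"tx": 0, "ty": 0, "tz": -170, "roll": 0},
    {"tx": 0, "ty": 0, "tz": -178, "roll": 0},
    {"tx": 0, "ty": 0, "tz": -178, "roll": 0}
  ]
}}

```text
t: 15.67
eef_pos: [494.6, -298.2, 262.1]
tcp_rot: [3.139, -0.003, -0.0]
ft_force: [1.0, -1.0, -0.4]
opening: 0.839
grip_force: 0.0
```

Run:
```python
from h import *
from cell import env,optics
W=optics.read_camera("wrist");np.savez("w4.npz",**W);cv2.imwrite("pics/w4.png",W["pixels"])
s=env.state();print(s["t"],s["eef_pos"],s["tcp_rot"],s["opening"])
for b in blobs(W["pixels"],(20,150,60),(35,255,255)):print(b[:2])
print([wproj(W,[494.5,-298,z]).round() for z in (134,56,4)])
```

```text
15.7167 [ 494.19023729 -297.89072389  260.22585616] [ 3.14093471e+00 -7.39378562e-04 -1.66985484e-04] 0.8409706811591974
([283.3, 195.8], [272, 178, 23, 36, 665])
([413.5, 234.8], [394, 216, 39, 38, 761])
([338.4, 292.4], [330, 285, 18, 15, 226])
([346.7, 327.4], [339, 326, 16, 5, 50])
[array([283., 203.]), array([283., 187.]), array([283., 179.])]
```

View pics/w4.png

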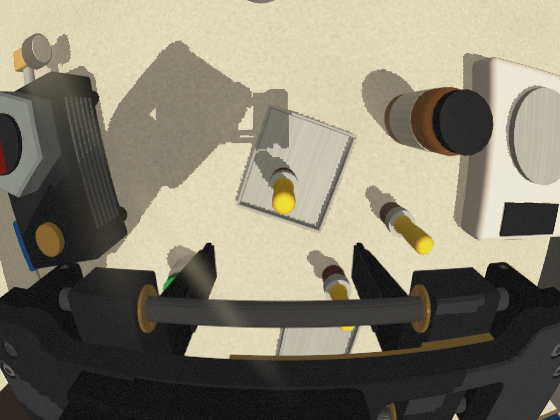

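The brush stands upright in its tray, cap at about (284,203) as predicted, and the jars and the other brushes are undisturbed. Next, the knob.

Call:
{"method": "step_arm", "body": {
  "moves": [
    {"tx": 3, "ty": -12, "tz": 0, "roll": -0.02},
    {"tx": 9, "ty": -40, "tz": 0, "roll": -0.04},
    {"tx": 16, "ty": -70, "tz": 0, "roll": -0.06},
    {"tx": 23, "ty": -100, "tz": 0, "roll": -0.08},
    {"tx": 30, "ty": -130, "tz": 0, "roll": -0.1},
    {"tx": 37, "ty": -160, "tz": 0, "roll": -0.12},
    {"tx": 45, "ty": -190, "tz": 0, "roll": -0.14},
    {"tx": 52, "ty": -220, "tz": 0, "roll": -0.16},
    {"tx": 60, "ty": -250, "tz": 0, "roll": -0.18},
    {"tx": 68, "ty": -280, "tz": 0, "roll": -0.18},
    {"tx": 75, "ty": -310, "tz": 0, "roll": -0.18},
    {"tx": 76, "ty": -322, "tz": 0, "roll": -0.18}
  ],
  "grip": 90
}}

```text
t: 16.72
eef_pos: [570.1, 27.9, 258.1]
tcp_rot: [-3.14, 0.003, 0.183]
ft_force: [-0.1, 1.1, -0.3]
opening: 0.945
grip_force: 0.0
```

Call:
{"method": "step_arm", "body": {
  "moves": [
    {"tx": 0, "ty": 0, "tz": 0, "roll": 0},
    {"tx": 0, "ty": 0, "tz": 0, "roll": 0},
    {"tx": 0, "ty": 0, "tz": 0, "roll": 0}
  ]
}}

```text
t: 16.97
eef_pos: [569.9, 23.4, 259.3]
tcp_rot: [3.142, 0.001, 0.18]
ft_force: [0.1, -0.0, -0.8]
opening: 0.946
grip_force: 0.0
```

Run:
```python
from h import *
from cell import env,optics
W=optics.read_camera("wrist");np.savez("w5.npz",**W);cv2.imwrite("pics/w5.png",W["pixels"])
s=env.state();print(s["t"],s["eef_pos"],s["tcp_rot"],s["opening"],s["joints"])
b=max(blobs(W["pixels"],(0,150,60),(8,255,255)),key=lambda b:b[1][4]);print(b[:2])
cs,_=cv2.findContours(b[2].astype(np.uint8),0,2);print(cv2.minAreaRect(max(cs,key=len)))
print([wproj(W,[570.5+d*np.cos(.177),24+d*np.sin(.177),194]).round(1) for d in (-33,0,33)])
```

```text
17.0167 [570.02765561  23.09594051 259.46537133] [3.14156478e+00 8.94525288e-04 1.79044389e-01] 0.9486135998579864 [-7.51561551e-02  3.70392312e-01  1.63565607e+00 -2.77716782e-04
  1.13640306e+00  1.31671276e+00]
([283.2, 216.8], [274, 171, 19, 88, 1370])
((283.0, 214.5), (87.0, 18.0), 90.0)
[array([283.3, 262.2]), array([283.5, 222.9]), array([283.6, 180.3])]
```

View pics/w5.png

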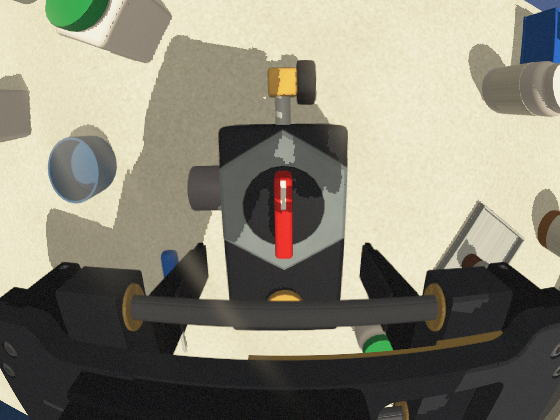

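The wrist view shows the bar aligned with the tool, centred at (283,216), about 3 mm further along x than assumed. Descending and closing on it.

Call:
{"method": "step_arm", "body": {
  "moves": [
    {"tx": 3, "ty": 0, "tz": 15, "roll": 0},
    {"tx": 3, "ty": 0, "tz": 35, "roll": 0},
    {"tx": 3, "ty": 0, "tz": 55, "roll": 0},
    {"tx": 3, "ty": 0, "tz": 72, "roll": 0},
    {"tx": 3, "ty": 0, "tz": 86, "roll": 0},
    {"tx": 3, "ty": 0, "tz": 94, "roll": 0},
    {"tx": 3, "ty": 0, "tz": 96, "roll": 0},
    {"tx": 3, "ty": 0, "tz": 96, "roll": 0}
  ]
}}

```text
t: 17.68
eef_pos: [573.3, 23.9, 163.8]
tcp_rot: [3.142, 0.0, 0.179]
ft_force: [0.6, 0.1, 0.0]
opening: 0.947
grip_force: 0.0
```

Call:
{"method": "step_arm", "body": {
  "moves": [
    {"tx": 0, "ty": 0, "tz": 0, "roll": 0},
    {"tx": 0, "ty": 0, "tz": 0, "roll": 0},
    {"tx": 0, "ty": 0, "tz": 0, "roll": 0},
    {"tx": 0, "ty": 0, "tz": 0, "roll": 0},
    {"tx": 0, "ty": 0, "tz": 0, "roll": 0},
    {"tx": 0, "ty": 0, "tz": 0, "roll": 0},
    {"tx": 0, "ty": 0, "tz": 0, "roll": 0},
    {"tx": 0, "ty": 0, "tz": 0, "roll": 0},
    {"tx": 0, "ty": 0, "tz": 0, "roll": 0},
    {"tx": 0, "ty": 0, "tz": 0, "roll": 0},
    {"tx": 0, "ty": 0, "tz": 0, "roll": 0},
    {"tx": 0, "ty": 0, "tz": 0, "roll": 0}
  ],
  "grip": 5
}}

```text
t: 18.68
eef_pos: [573.3, 24.6, 163.9]
tcp_rot: [3.142, 0.0, 0.18]
ft_force: [-0.4, 0.4, 0.9]
opening: 0.163
grip_force: 0.0
```

Call:
{"method": "step_arm", "body": {
  "moves": [
    {"tx": 0, "ty": 0, "tz": 0, "roll": 0},
    {"tx": 0, "ty": 0, "tz": 0, "roll": 0},
    {"tx": 0, "ty": 0, "tz": 0, "roll": 0},
    {"tx": 0, "ty": 0, "tz": 0, "roll": 0}
  ]
}}

```text
t: 19.02
eef_pos: [573.4, 24.4, 163.9]
tcp_rot: [3.141, -0.0, 0.18]
ft_force: [-0.3, -2.1, -0.7]
opening: 0.143
grip_force: 30.0
```

Gripped (13.6 mm). Turning clockwise about 1.05 rad.

Call:
{"method": "step_arm", "body": {
  "moves": [
    {"tx": 0, "ty": 0, "tz": 0, "roll": 0.05},
    {"tx": 0, "ty": 0, "tz": 0, "roll": 0.11},
    {"tx": 0, "ty": 0, "tz": 0, "roll": 0.17},
    {"tx": 0, "ty": 0, "tz": 0, "roll": 0.23},
    {"tx": 0, "ty": 0, "tz": 0, "roll": 0.29},
    {"tx": 0, "ty": 0, "tz": 0, "roll": 0.35},
    {"tx": 0, "ty": 0, "tz": 0, "roll": 0.41},
    {"tx": 0, "ty": 0, "tz": 0, "roll": 0.47},
    {"tx": 0, "ty": 0, "tz": 0, "roll": 0.53},
    {"tx": 0, "ty": 0, "tz": 0, "roll": 0.59}
  ]
}}

```text
t: 19.85
eef_pos: [573.3, 24.6, 163.9]
tcp_rot: [-3.142, 0.0, -0.413]
ft_force: [0.0, -0.5, -0.2]
opening: 0.142
grip_force: 30.0
```

Call:
{"method": "step_arm", "body": {
  "moves": [
    {"tx": 0, "ty": 0, "tz": 0, "roll": 0.06},
    {"tx": 0, "ty": 0, "tz": 0, "roll": 0.12},
    {"tx": 0, "ty": 0, "tz": 0, "roll": 0.18},
    {"tx": 0, "ty": 0, "tz": 0, "roll": 0.24},
    {"tx": 0, "ty": 0, "tz": 0, "roll": 0.3},
    {"tx": 0, "ty": 0, "tz": 0, "roll": 0.36},
    {"tx": 0, "ty": 0, "tz": 0, "roll": 0.42},
    {"tx": 0, "ty": 0, "tz": 0, "roll": 0.46},
    {"tx": 0, "ty": 0, "tz": 0, "roll": 0.46},
    {"tx": 0, "ty": 0, "tz": 0, "roll": 0.46}
  ]
}}

```text
t: 20.68
eef_pos: [573.5, 24.8, 163.9]
tcp_rot: [-3.141, 0.0, -0.869]
ft_force: [1.5, 2.5, -0.0]
opening: 0.15
grip_force: 30.0
```

Turned 1.05 rad. Opening and retreating straight up, then moving aside for a look.

Call:
{"method": "step_arm", "body": {
  "moves": [
    {"tx": 0, "ty": 0, "tz": 0, "roll": 0},
    {"tx": 0, "ty": 0, "tz": 0, "roll": 0},
    {"tx": 0, "ty": 0, "tz": 0, "roll": 0},
    {"tx": 0, "ty": 0, "tz": 0, "roll": 0},
    {"tx": 0, "ty": 0, "tz": 0, "roll": 0},
    {"tx": 0, "ty": 0, "tz": 0, "roll": 0},
    {"tx": 0, "ty": 0, "tz": 0, "roll": 0},
    {"tx": 0, "ty": 0, "tz": 0, "roll": 0},
    {"tx": 0, "ty": 0, "tz": 0, "roll": 0},
    {"tx": 0, "ty": 0, "tz": 0, "roll": 0},
    {"tx": 0, "ty": 0, "tz": 0, "roll": 0},
    {"tx": 0, "ty": 0, "tz": 0, "roll": 0}
  ],
  "grip": 90
}}

```text
t: 21.68
eef_pos: [573.3, 24.5, 163.9]
tcp_rot: [3.142, -0.0, -0.87]
ft_force: [0.5, -0.1, 0.9]
opening: 0.915
grip_force: 0.0
```

Call:
{"method": "step_arm", "body": {
  "moves": [
    {"tx": 0, "ty": 0, "tz": -10, "roll": 0},
    {"tx": 0, "ty": 0, "tz": -30, "roll": 0},
    {"tx": 0, "ty": 0, "tz": -55, "roll": 0},
    {"tx": 0, "ty": 0, "tz": -80, "roll": 0},
    {"tx": 0, "ty": 0, "tz": -105, "roll": 0},
    {"tx": 0, "ty": 0, "tz": -125, "roll": 0},
    {"tx": 0, "ty": 0, "tz": -135, "roll": 0},
    {"tx": 0, "ty": 0, "tz": -135, "roll": 0}
  ]
}}

```text
t: 22.35
eef_pos: [573.8, 24.5, 301.5]
tcp_rot: [-3.139, -0.003, -0.87]
ft_force: [-0.2, -0.2, -0.2]
opening: 0.95
grip_force: 0.0
```

Run:
```python
from h import *
from cell import env,optics
W=optics.read_camera("wrist");S=optics.read_camera("scene")
s=env.state();print(s["t"],s["eef_pos"],s["tcp_rot"],s["opening"])
b=max(blobs(W["pixels"],(0,150,60),(8,255,255)),key=lambda b:b[1][4])
ys,xs=np.nonzero(b[2]);P=np.array([wonz(W,(x,y),190)[:2] for x,y in zip(xs,ys)])
w,v=np.linalg.eigh(np.cov(P.T));print("bar yaw",np.arctan2(v[1,1],v[0,1]),P.mean(0))
cv2.imwrite("pics/w6.png",cv2.hconcat([cv2.resize(W["pixels"],(400,300)),cv2.resize(S["pixels"],(400,300))]))
```

```text
22.45 [572.99401883  24.59586895 298.34578804] [ 3.14116758e+00  3.39407790e-04 -8.70230728e-01] 0.9521517498069578
bar yaw 2.0467584992225065 [573.68641555  23.90934327]
```

View pics/w6.png

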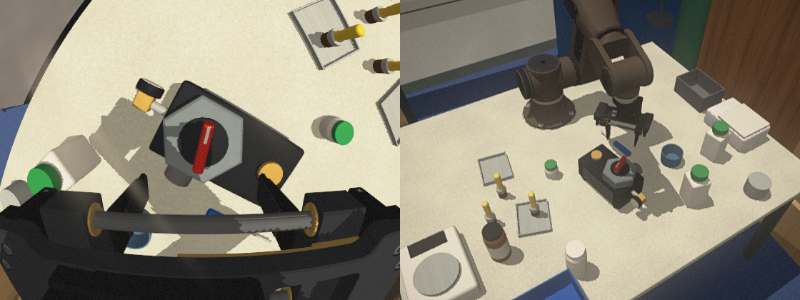

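The wrist half shows the bar at yaw -1.10, so the knob has turned about 1.3 rad and snapped on to its stop. The scene half shows the brush upright in its tray, with the pot and bystanders in place. Handing in.

```bash
python3 -c "
from cell import env
print(env.job_done())"
```

```text
the job is handed in; nothing more can be done
None
```

The brush was dipped, dabbed on the brass point (8 N contact) and stood back upright in its tray. The knob was then turned past its detent and stayed there, about 1.3 rad in the last picture. The job was handed in at about 22 s, and no verdict came back.

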